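# Roll a shaft blank into a V-block and push it up to the stop

## Task

Roll the round aluminium shaft blank along the bench by its side, up the ramp of the V-block and down into the groove, so that it turns over as it goes instead of sliding. When it lies in the groove, push it lightly by its near end until its far end touches the stop plate. Only push it with the fingers, never grasp or lift it; leave the bearing, the bolt and the roll of tape where they are, and finish clear of everything.

Things in the scene. Friction and masses are not known exactly. Their poses are not given: they have to be found in the camera images.
- shaft: Shaft blank: bright aluminium bar, 40 mm diameter, 180 mm long, about 0.6 kg, friction about 0.35. Origin at its centre, 20 mm above the bench at the start. Its x axis runs along it, away from the robot, to the end that shall touch the stop; y and z turn as it rolls. It lies left of the ramp, within 0.06 rad of parallel to the groove; pushed, it rolls square to its own axis and hardly steers.
- v_block: V-block with a ramp: dark steel, fixed to the bench. Origin on the bench top under the bottom of the groove. x runs along the groove, away from the robot, to the stop plate; y points across to the ramp and the bar; z up. It runs from x = -85 (open near end) to 80 mm. 90 degree groove: bottom 2 mm high at y = 0, far side up to 40 mm high at y = -38, flat to y = -58 mm.
- lip (a point): Middle of the lip between ramp and groove, at y = 18 mm of the V-block, 18 mm above the bench, half-way along the block. The lip is 4 mm wide. The ramp rises to it from the bench at y = 130 mm, ever steeper: 2.5 mm high at y = 95, 8 mm at y = 60, 18 mm at y = 20 mm. Once the bar's centre is past the lip it drops into the groove by itself.
- stop_face (a point): Point on the near face of the stop plate, on the axis of a bar lying in the groove (x = 80, y = 0, z = 30 mm of the V-block). The plate stands at the groove's far end, 12 mm thick, 56 mm high, from y = -58 to 16 mm.
- seat (a point): Where the bar's centre is when it lies in the groove with its far end against the stop: x = -10, y = 0, z = 30.3 mm of the V-block (same axes). At the start the bar's centre is 25 to 40 mm nearer the robot than this along the groove. When home, its near end is 90 mm from here towards the robot, 15 mm beyond the block's near end.
- bearing: Grey ball bearing, 53 mm across, 15 mm high, lying flat on the bench to the right of the V-block; leave it. Origin at the centre of its underside.
- hex_bolt: Hexagon bolt 70 mm tall, standing on its head (27 mm) to the right of the V-block; leave it. Origin at the centre of its underside.
- electrical_tape: Roll of black tape, 62 mm across, 19 mm high, lying flat to the left of the bar; leave it. Origin at the centre of its underside.

How it is judged:
By the outcome, as a careful person would: the job done as asked, in the order asked, and still so for the second after the job is handed in, with the robot touching nothing.
It also fails if it takes over 51 s, if anything falls off the work surface, if the arm or the gripper's body presses on something with over 40 N, if the wrist force passes 120 N, or if a joint passes its speed limit or range.

## Robot

A 6-joint arm with a two-finger parallel gripper is mounted at the origin on a cart in front of the work surface, level with it; the furniture and walls round the work are solid. World frame = base frame: x ahead of the robot, y to its left, z up, the work surface at z = 0. Lengths are in m, angles in degrees, forces in N, time in s.
With the tool pointing down it reaches from about 0.25 to 0.725 m from the base axis. Payload 9.7 kg.
Tool frame: the origin (TCP) lies on the centre line of the jaws, within the pads' length; the fingertips stand 19 mm ahead of it and the grasp point (between the pads) is the TCP; z points along the fingers, y is the direction in which the jaws open and shut (so a half turn about z gives the same grasp; the last joint's range is limited). The gripper opens to 85 mm and grips with 20 to 120 N. Pads are 22 mm wide; open, the fingers measure 114 mm over their backs; the gripper's body (76 mm by 85 mm) begins 54 mm behind the grasp point. The pads swing forward as they close: fully open they stand 13 mm farther back than shut.
Start: joints at [0, 4.979, 10.078, 95.1, 0, 90], TCP at [0.55, -0, 0.25] pointing down, gripper open.
Joint ranges: [-179.16, 179.16], [-48.56, 103.87], [-65.8, 70.77], [-126.05, 130.52], [-82.76, 87.17], [-180, 180]. Speed limits (degrees/s): [127.2, 127.2, 147.25, 180, 180, 180].

## Interface

Orientations are given as [roll, pitch, yaw] about the fixed x, y, z axes, in that order (R = Rz(yaw) Ry(pitch) Rx(roll)).
In Python, from workcell import bot gives the robot as it stands.
- The arm moves only by the tool servo_tool, never from a script. Its argument "motion" is a list that holds one entry, the list of rows, each a list of 6 numbers: the shift along the tool's x, y, z in mm, then the turn, a rotation vector about the tool's x, y, z in rad. A call has 1 to 5 rows; each row shifts and turns the commanded pose from where the row before left it, along the tool's axes as they then stand; what a row does not reach is not made up. A row lasts 1/10 s, in which the tool goes at most 50 mm and 8.59 degrees, less where a joint would pass 70% of its speed; a pose out of reach is approached as far as the arm can. A call is refused whole if a number of a shift passes 50 or a number of a turn 0.15, either way. A call with a gripper value outside its range is refused whole. "gripper" is the finger opening in mm, from 0 to 85.4, set as the call begins (left out, the last holds). The fingers move at their own pace and stop on an object; "newtons" is the grip in N (left out, the last holds). Time passes only in rows, so rows that do not move let the fingers close. It gives the time, the measured TCP pose, the force and the opening at its end, in the units of the state.
- bot.get_obs(): the state, without advancing time (a new reading comes with each control period).
- bot.camera(name): name is "scene" or "side" or "wrist"; returns a dict with "color" (400x640x3 uint8, red, green, blue), "fx", "fy", "cx", "cy" (pixels), "k1" (the pictures are not rectified: a ray, as slopes to the right and down, at radius r is drawn at 1 + k1 r^2 times it, then the intrinsics apply), "R" (3x3) and "t" (3): a world point X has camera coordinates R X + t. Camera axes: x right, y down, z forward; pixel columns grow to the right and rows downward; lengths in m; the calibration is good to about 2 mm. A picture is of the moment at which its call begins. There is no depth.
- bot.job_done(): hands the job in, once; it reports no verdict.
Trained networks look in a picture, given as the dict that the camera call returned (one of the last four; its "shot" number tells which), for a name from the list of things; names that differ only in an ending like _2 or _b are one class to them, and where a whole thing is asked for, a point or a joint stands for the part that bears it (a point fixed in the world has none). Each returns a list of dicts, best first, with "confidence" (0 to 1); they miss things now and then, are a little off and sometimes report something else, mostly with a low value. They report only what shows in the picture. A call takes as long as a camera call.
- bot.look_for(picture, label): "rect" ([left, top, width, height] in pixels, round what is visible of it).
The state is a dict: "time": time; "q": joint angles; "qd": joint speeds; "joint_efforts": joint torques, N m; "ee_pos": TCP position; "tcp_rot": TCP orientation; "wrist_force": force on the tool from outside, world axes, zero at the start; "torque": the same for the moment, N m; "opening": finger opening in m.
Only numpy, scipy, OpenCV 4.12 (cv2) and the standard library are available. Lean on these libraries where they do the work, as an engineer would, in place of code of your own. Each camera call takes 0.05 s, during which the arm holds its last target.

## Working session

There is one attempt and no reset: what is moved stays moved. The work goes in short steps, Python scripts to look and compute and a tool call to move; the robot and the scene stay as the last step left them, time stands still between calls to the robot, and variables do not carry over. Pictures are saved under pics/ and viewed, and the job is handed in when it is done.

Besides the shell and the picture viewer there is one more tool, called after "Request:" as name([rows], argument=value, ...), one row to a line, values as JSON. servo_tool: Moves the arm, as the interface text tells. Its arguments: {"type":"object","properties":{"motion":{"type":"array","items":{"type":"array","items":{"type":"array","items":{"type":"number"}}}},"gripper":{"type":"number"},"newtons":{"type":"number"}},"required":["motion"]}

```bash
mkdir -p pics; ls
cat > h.py <<'E'
import numpy as np, cv2
from workcell import bot
def snap(n,f):
    c=bot.camera(n); cv2.imwrite('pics/'+f,c['color'][:,:,::-1]); return c
def ray(c,u,v):
    x=(u-c['cx'])/c['fx']; y=(v-c['cy'])/c['fy']
    rd=np.hypot(x,y); r=rd
    for _ in range(30): r=rd/(1+c['k1']*r*r)
    s=r/rd if rd>0 else 1
    R=np.array(c['R']);t=np.array(c['t'])
    return -R.T@t, R.T@np.array([x*s,y*s,1])
def onplane(c,u,v,z):
    o,d=ray(c,u,v); return o+d*(z-o[2])/d[2]
def proj(c,X):
    p=np.array(c['R'])@np.array(X)+np.array(c['t']); x,y=p[:2]/p[2]; k=1+c['k1']*(x*x+y*y)
    return np.array([c['fx']*x*k+c['cx'],c['fy']*y*k+c['cy']])
E
python3 - <<'E'
from h import *
np.set_printoptions(precision=3,suppress=True)
for n in ['scene','side','wrist']:
    c=snap(n,n+'0.png'); o,d=ray(c,320,200); print(n,o,d)
    for l in ['shaft','v_block','bearing','hex_bolt','electrical_tape']:
        print(l,[(np.round(r['rect']),round(r['confidence'],2)) for r in bot.look_for(c,l)[:2]])
print(bot.get_obs())
E
```

```text
pics
scene [0.095 0.782 0.633] [ 0.402 -0.732 -0.55 ]
shaft [(array([273., 218.,  73.,  29.]), 0.72), (array([242., 302.,  33.,  32.]), 0.72)]
v_block [(array([282., 154.,  78.,  61.]), 0.79)]
bearing [(array([383., 166.,  19.,  13.]), 0.75)]
hex_bolt []
electrical_tape [(array([243., 304.,  35.,  31.]), 0.72), (array([286., 156.,  71.,  57.]), 0.23)]
side [ 0.562 -0.712  0.686] [-0.04   0.759 -0.65 ]
shaft [(array([277., 186.,  72.,  17.]), 0.89), (array([252., 308.,  29.,  29.]), 0.25)]
v_block [(array([304., 223.,  88.,  66.]), 0.9), (array([324., 315.,  14.,  28.]), 0.35)]
bearing [(array([251., 308.,  31.,  30.]), 0.67), (array([304., 221.,  93.,  68.]), 0.66)]
hex_bolt [(array([324., 314.,  17.,  26.]), 0.65)]
electrical_tape [(array([296., 137.,  16.,  16.]), 0.45)]
wrist [0.55  0.078 0.374] [ 0.008 -0.313 -0.95 ]
shaft [(array([166.,  27., 196.,  74.]), 0.93)]
v_block [(array([255., 155., 179., 189.]), 0.58)]
bearing [(array([214., 358.,  36.,  32.]), 0.89)]
hex_bolt []
electrical_tape [(array([256., 155., 172., 189.]), 0.62)]
{'time': 0.9, 'q': array([ 0.   ,  4.978, 10.079, 95.102, -0.001, 90.001]), 'qd': array([ 0.033,  0.082,  0.118, -0.02 ,  0.045,  0.024]), 'joint_efforts': array([ -0.   , -52.009,  46.486,   0.001,   0.   ,  -0.   ]), 'ee_pos': array([ 0.55, -0.  ,  0.25]), 'tcp_rot': array([-180.   ,    0.001,   89.999]), 'wrist_force': array([-0.738,  0.573,  0.612]), 'torque': array([-0.016,  0.031,  0.047]), 'opening': 0.08525666159478322}
```

View pics/wrist0.png

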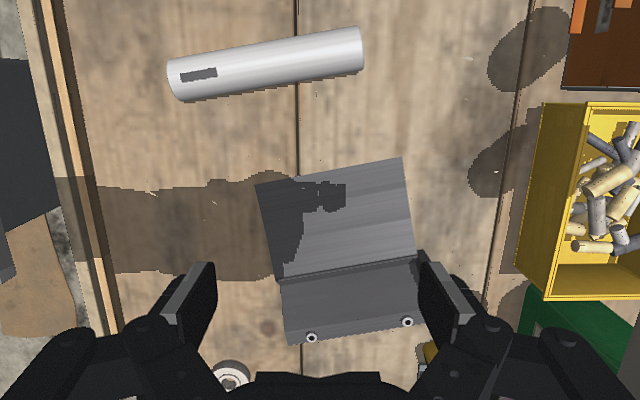

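View pics/side0.png

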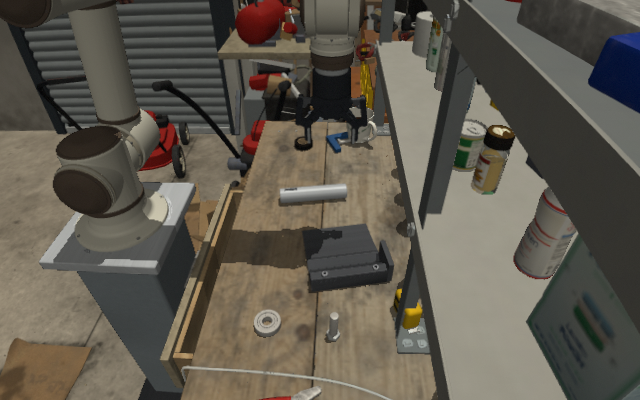

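View pics/scene0.png

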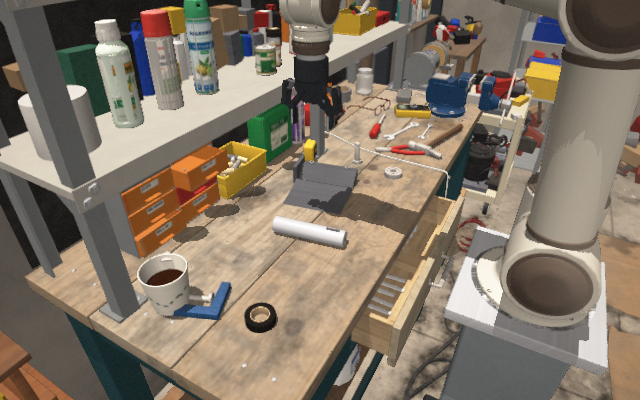

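Run:
```python
import cv2
im=cv2.imread('pics/wrist0.png')
cv2.imwrite('pics/z1.png',cv2.resize(im[145:355,240:440],None,fx=3.8,fy=2.8*1.0,interpolation=cv2.INTER_CUBIC)[:600])
cv2.imwrite('pics/z2.png',cv2.resize(im[15:115,155:375],None,fx=3.6,fy=3.6,interpolation=cv2.INTER_CUBIC))
```

```text
(no output)
```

View pics/z1.png

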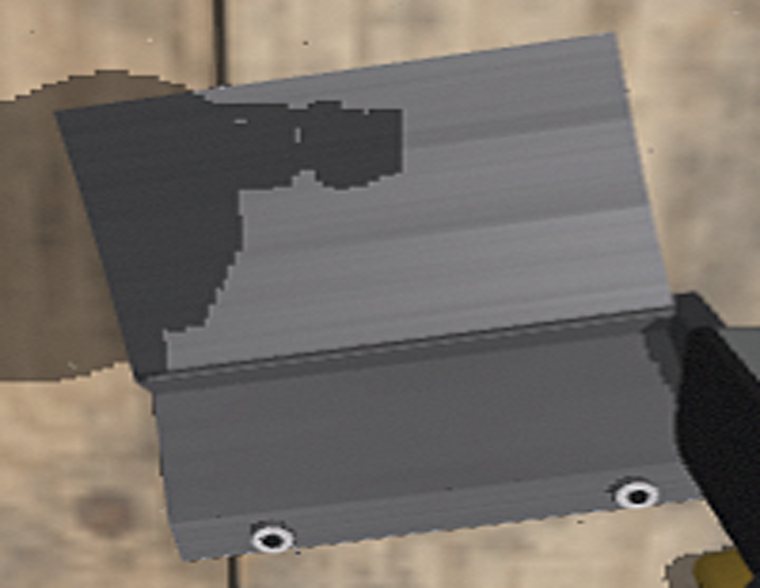

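View pics/z2.png

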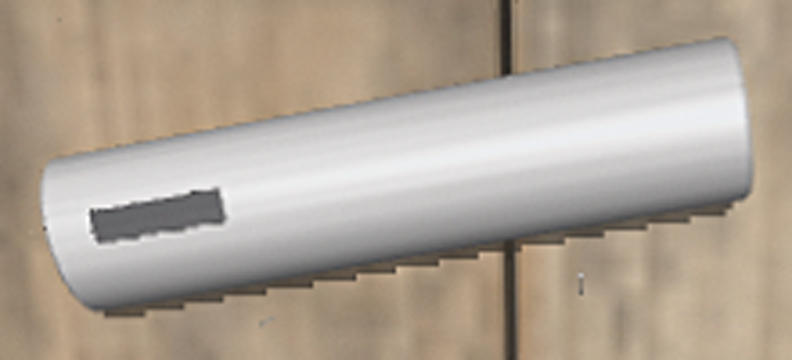

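```bash
cat > fit.py <<'E'
from h import *
from scipy.optimize import least_squares
def T(p,q):
    x,y,a=p; q=np.atleast_2d(q)/1000.; c,s=np.cos(a),np.sin(a)
    return np.c_[x+c*q[:,0]-s*q[:,1], y+s*q[:,0]+c*q[:,1], q[:,2]]
def fitblock(c,px,q,p0=(0.55,0.0,0.17)):
    f=lambda p: np.concatenate([proj(c,X)-u for X,u in zip(T(p,q),px)])
    r=least_squares(f,p0); return r.x, r.fun.reshape(-1,2)
def shull(c,p,z=.02,L=.09,r=.02):
    th=np.linspace(0,2*np.pi,73); P=[]
    for e in(-L,L):
        for t in th:
            P.append(proj(c,[p[0]+np.cos(p[2])*e-np.sin(p[2])*r*np.cos(t),p[1]+np.sin(p[2])*e+np.cos(p[2])*r*np.cos(t),z+r*np.sin(t)]))
    return cv2.convexHull(np.array(P,np.float32))
def fitshaft(c,px,p0,z=.02):
    f=lambda p:[cv2.pointPolygonTest(shull(c,p,z),(float(u),float(v)),True) for u,v in px]
    r=least_squares(f,p0,diff_step=1e-3); return r.x,np.array(r.fun)
E
python3 - <<'E'
from fit import *
np.set_printoptions(precision=4,suppress=True)
w=bot.camera('wrist')
px=np.array([[254.5,185],[401.8,156.8],[276.8,279],[416.8,255],[288.7,345]])
q=[[-85,130,0],[80,130,0],[-85,20,18],[80,20,18],[-85,-58,40]]
p,r=fitblock(w,px,q); print('block',p,np.degrees(p[2]));print(r)
z=np.array([[505,75],[200,132],[350,103],[650,50],[505,243],[200,296],[350,269],[650,213],[42,185],[750,150],[748,110],[55,250]])
s,f=fitshaft(w,z/3.6+[155,15],(0.53,0.18,0.15)); print('shaft',s,np.degrees(s[2]),f)
ca,sa=np.cos(p[2]),np.sin(p[2]); d=s[:2]-p[:2]; print('in block',[ca*d[0]+sa*d[1],-sa*d[0]+ca*d[1]],s[2]-p[2])
for n,R in [('seat',(-10,0,30)),('lip',(0,18,18)),('stop',(80,0,30))]: print(n,T(p,R))
for n in('scene','side'):
    c=snap(n,n+'1.png'); im=c['color'][:,:,::-1].copy()
    for X in T(p,[[-85,130,0],[80,130,0],[-85,20,18],[80,20,18],[-85,-58,40],[80,-58,56],[80,16,56]]): cv2.circle(im,tuple(int(v) for v in np.round(proj(c,X)*1)),1,(0,0,255),-1)
    cv2.polylines(im,[shull(c,s).astype(int)],True,(0,255,0),1)
    cv2.imwrite('pics/ov_%s.png'%n,cv2.resize(im[130:330,200:420],None,fx=3,fy=3,interpolation=cv2.INTER_NEAREST))
E
```

```text
block [ 0.5893 -0.1384  0.1932] 11.071597640731836
[[-0.0294 -0.1643]
 [ 0.7042 -0.16  ]
 [-1.506   0.0618]
 [ 0.9126 -0.7932]
 [-0.1488  1.5067]]
shaft [0.5028 0.0974 0.167 ] 9.569732664890001 [-0.2115 -0.2338 -0.4869  0.372  -0.6265 -0.1289 -0.1181  0.4502  0.9609
  1.3962  0.9691  1.5892]
in block [np.float64(-0.039591517680046345), np.float64(0.24803887576628672)] -0.02621248874882512
seat [[ 0.5795 -0.1403  0.03  ]]
lip [[ 0.5858 -0.1207  0.018 ]]
stop [[ 0.6678 -0.123   0.03  ]]
```

View pics/ov_side.png

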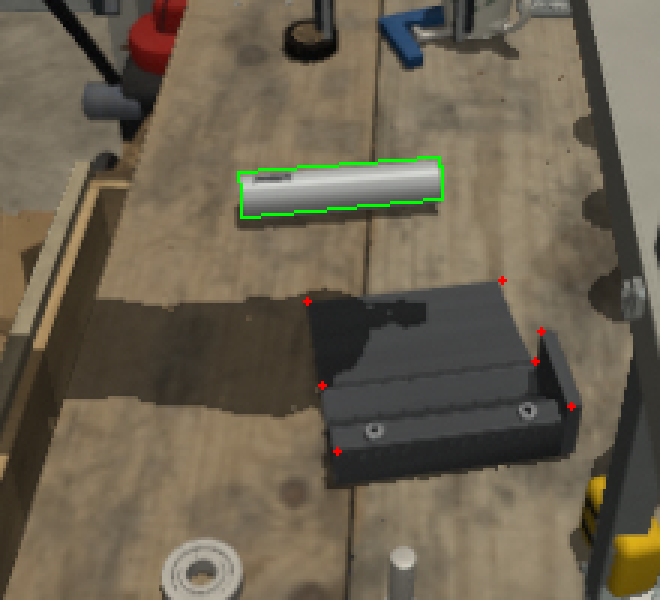

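View pics/ov_scene.png

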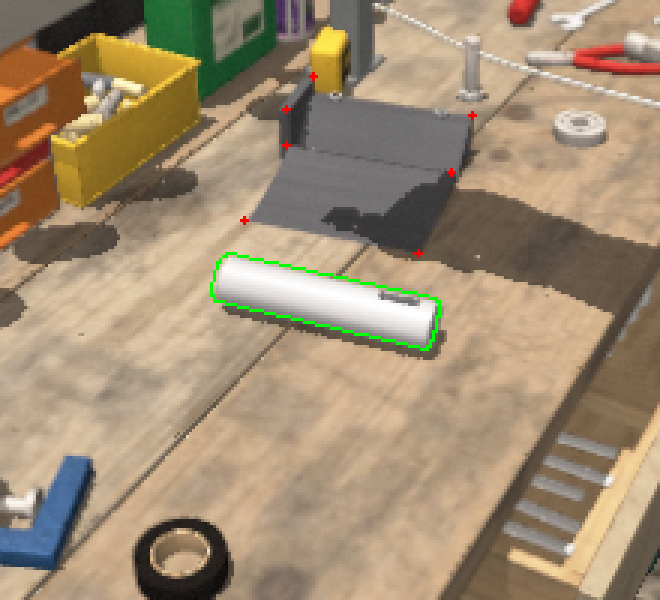

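Request:
servo_tool([
  [[0, 0, 0, 0, 0, -0.0835], [0, 0, 0, 0, 0, -0.0835], [27, -5, 10, 0, 0, 0], [27, -5, 20, 0, 0, 0], [27, -5, 20, 0, 0, 0]],
])

```text
time: 1.55
ee_pos: [0.5216, 0.0781, 0.1999]
tcp_rot: [179.9, 0.0, 99.5]
wrist_force: [0.3, -1.0, -1.2]
opening: 0.0853
```

Request:
servo_tool([
  [[27, -5, 20, 0, 0, 0], [27, -5, 20, 0, 0, 0], [29, -5, 20, 0, 0, 0], [0, 0, 20, 0, 0, 0], [0, 0, 20, 0, 0, 0]],
])

```text
time: 2.05
ee_pos: [0.4928, 0.1576, 0.0996]
tcp_rot: [180.0, -0.0, 99.7]
wrist_force: [0.6, 0.3, 0.1]
opening: 0.0854
```

Request:
servo_tool([
  [[0, 0, 20, 0, 0, 0], [0, 0, 20, 0, 0, 0], [0, 0, 14, 0, 0, 0], [0, 0, 10, 0, 0, 0], [0, 0, 0, 0, 0, 0]],
])

```text
time: 2.55
ee_pos: [0.4925, 0.1565, 0.0352]
tcp_rot: [-179.9, 0.0, 99.6]
wrist_force: [0.2, -0.4, -0.8]
opening: 0.0852
```

Run:
```python
from fit import *
np.set_printoptions(precision=4,suppress=True)
for n in('scene','side'):
    c=snap(n,n+'2.png'); im=c['color'][:,:,::-1]
    e=bot.get_obs()['ee_pos']
    u,v=proj(c,e).astype(int); print(n,u,v,proj(c,e-[0,0,.019]),proj(c,e-[0,0,.033]))
    cv2.imwrite('pics/t2_%s.png'%n,cv2.resize(im[v-60:v+60,u-80:u+80],None,fx=5,fy=5,interpolation=cv2.INTER_CUBIC))
o=bot.get_obs();print(o['time'],o['ee_pos'],o['tcp_rot'],o['wrist_force'])
```

```text
scene 298 239 [298.859  246.2443] [299.0007 250.8853]
side 311 174 [311.5639 179.6338] [311.6726 183.5204]
2.65 [0.4934 0.1568 0.0369] [179.97    -0.0038  99.5662] [ 0.1739 -0.5608  0.8154]
```

View pics/t2_scene.png

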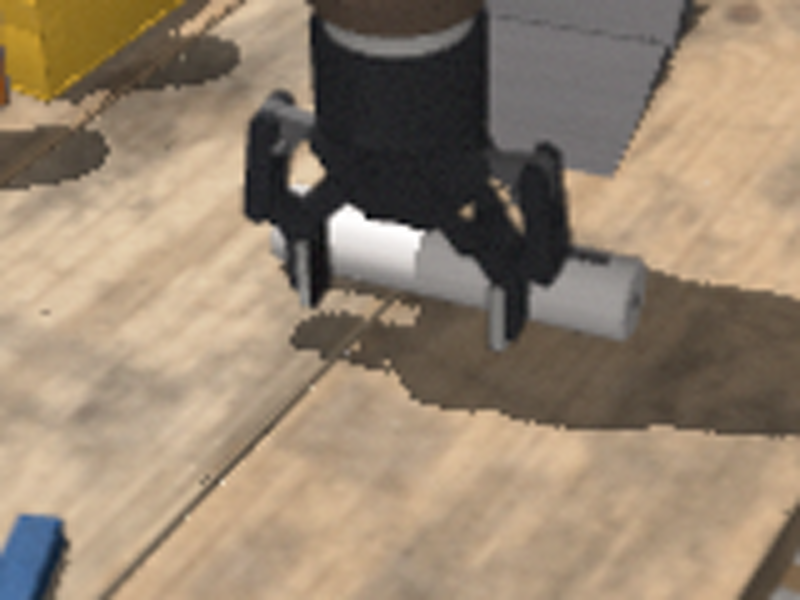

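View pics/t2_side.png

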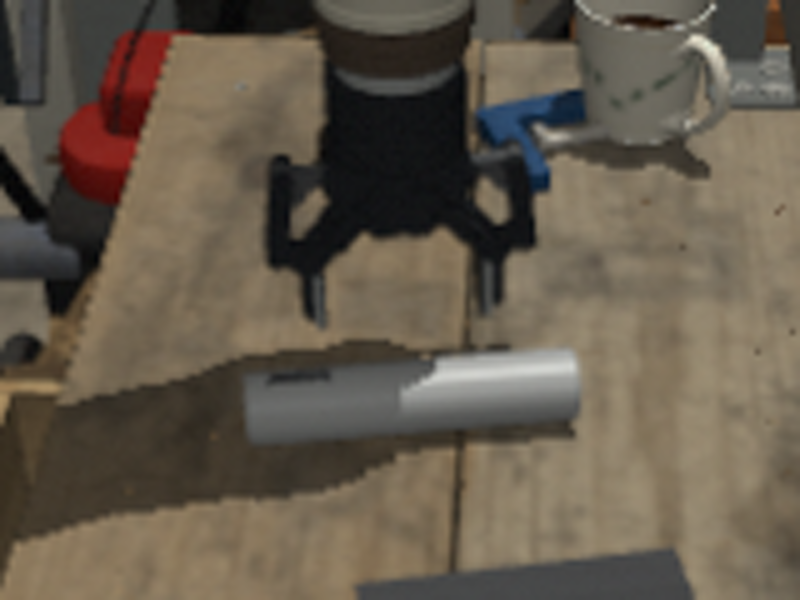

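Request:
servo_tool([
  [[0, 0, 7, 0, 0, 0], [0, 0, 7, 0, 0, 0], [-7, 0, 0, 0, 0, 0], [-7, 0, 0, 0, 0, 0], [-5, 0, 0, 0, 0, 0]],
])

```text
time: 3.15
ee_pos: [0.4965, 0.1372, 0.0225]
tcp_rot: [180.0, 0.0, 99.5]
wrist_force: [-0.2, -0.9, -0.2]
opening: 0.0854
```

Request:
servo_tool([
  [[-3, 0, 0, 0, 0, 0], [-2, 0, 0, 0, 0, 0], [-2, 0, 0, 0, 0, 0], [-2, 0, 0, 0, 0, 0], [-2, 0, 0, 0, 0, 0]],
])

```text
time: 3.65
ee_pos: [0.4982, 0.1272, 0.0223]
tcp_rot: [180.0, -0.0, 99.6]
wrist_force: [-0.2, -0.3, 1.1]
opening: 0.0851
```

Request:
servo_tool([
  [[-2.5, 0, 0, 0, 0, 0], [-3, 0, 0, 0, 0, 0], [-3, 0, 0, 0, 0, 0], [-3.5, 0, 0, 0, 0, 0], [-4, 0, 0, 0, 0, 0]],
])

```text
time: 4.15
ee_pos: [0.5008, 0.1111, 0.0223]
tcp_rot: [-180.0, -0.0, 99.6]
wrist_force: [-0.7, 1.0, -0.3]
opening: 0.0854
```

Run:
```python
from fit import *
c=snap('wrist','w3.png')
c=snap('side','s3.png');cv2.imwrite('pics/s3z.png',cv2.resize(c['color'][120:280,240:420,::-1],None,fx=3.6,fy=3.6))
```

```text
(no output)
```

View pics/w3.png

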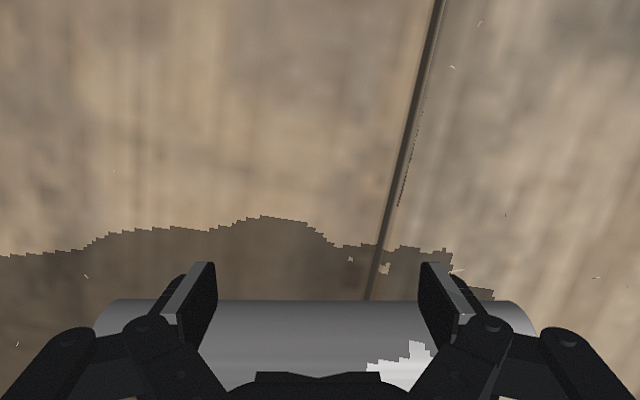

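View pics/s3z.png

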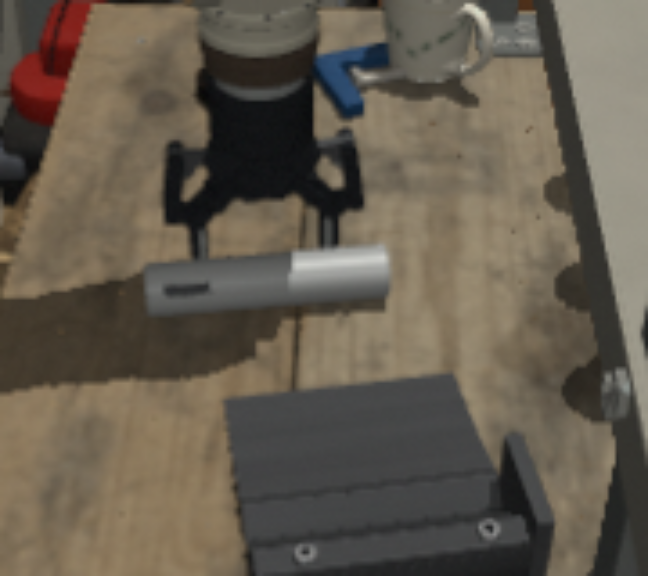

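Request:
servo_tool([
  [[-4.5, 0, 0, 0, 0, 0], [-5, 0, 0, 0, 0, 0], [-5.5, 0, 0, 0, 0, 0], [-6, 0, 0, 0, 0, 0], [-6, 0, 0, 0, 0, 0]],
])

```text
time: 4.75
ee_pos: [0.5054, 0.0842, 0.0223]
tcp_rot: [180.0, 0.0, 99.6]
wrist_force: [0.1, -0.8, -0.2]
opening: 0.0854
```

Request:
servo_tool([
  [[-6, 0, 0, 0, 0, 0], [-6, 0, 0, 0, 0, 0], [-6, 0, 0, 0, 0, 0], [-6, 0, 0, 0, 0, 0], [-6, 0, 0, 0, 0, 0]],
])

```text
time: 5.25
ee_pos: [0.5104, 0.0547, 0.0223]
tcp_rot: [-180.0, 0.0, 99.6]
wrist_force: [-0.3, 0.8, 0.3]
opening: 0.0851
```

Request:
servo_tool([
  [[-6, 0, 0, 0, 0, 0], [-6, 0, 0, 0, 0, 0], [-6, 0, 0, 0, 0, 0], [-6, 0, 0, 0, 0, 0], [-6, 0, 0, 0, 0, 0]],
])

```text
time: 5.75
ee_pos: [0.5153, 0.0251, 0.0223]
tcp_rot: [-180.0, 0.0, 99.6]
wrist_force: [1.1, 0.8, 0.8]
opening: 0.0853
```

Run:
```python
from fit import *
c=snap('side','s4.png');cv2.imwrite('pics/s4z.png',cv2.resize(c['color'][140:300,240:420,::-1],None,fx=3.6,fy=3.6))
o=bot.get_obs();print(o['time'],o['ee_pos'],o['wrist_force'])
```

```text
5.8 [0.51548476 0.0244468  0.02229895] [ 0.17290766  0.20949567 -1.12017103]
```

View pics/s4z.png

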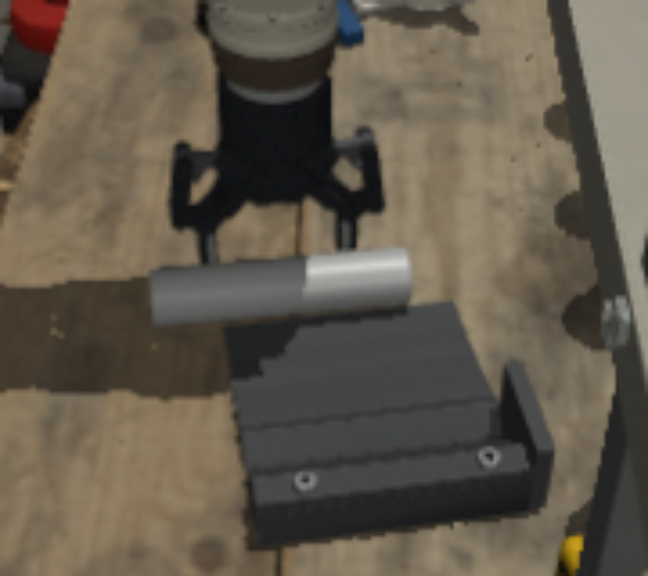

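Request:
servo_tool([
  [[-6, 0, 0, 0, 0, 0], [-6, 0, 0, 0, 0, 0], [-6, 0, 0, 0, 0, 0], [-6, 0, -0.5, 0, 0, 0], [-6, 0, -0.5, 0, 0, 0]],
])

```text
time: 6.3
ee_pos: [0.5204, -0.0044, 0.0234]
tcp_rot: [180.0, -0.0, 99.6]
wrist_force: [0.1, 1.7, 0.8]
opening: 0.0856
```

Request:
servo_tool([
  [[-6, 0, -0.7, 0, 0, 0], [-6, 0, -0.7, 0, 0, 0], [-6, 0, -0.7, 0, 0, 0], [-6, 0, -0.8, 0, 0, 0], [-6, 0, -0.8, 0, 0, 0]],
])

```text
time: 6.8
ee_pos: [0.5253, -0.0339, 0.0272]
tcp_rot: [180.0, -0.0, 99.6]
wrist_force: [0.1, 3.6, 2.1]
opening: 0.0849
```

Request:
servo_tool([
  [[-6, 0, -1, 0, 0, 0], [-5, 0, -1, 0, 0, 0], [-5, 0, -1.2, 0, 0, 0], [-5, 0, -1.2, 0, 0, 0], [-5, 0, -1.2, 0, 0, 0]],
])

```text
time: 7.3
ee_pos: [0.5299, -0.0584, 0.0334]
tcp_rot: [179.9, -0.2, 99.6]
wrist_force: [-3.0, 14.1, 11.5]
opening: 0.0855
```

Run:
```python
from fit import *
c=snap('side','s5.png');cv2.imwrite('pics/s5z.png',cv2.resize(c['color'][140:300,240:420,::-1],None,fx=3.6,fy=3.6))
o=bot.get_obs();print(o['time'],o['ee_pos'],o['wrist_force'])
```

```text
7.35 [ 0.53010145 -0.05923418  0.0335511 ] [-0.80595622  5.12416317  2.98286372]
```

View pics/s5z.png

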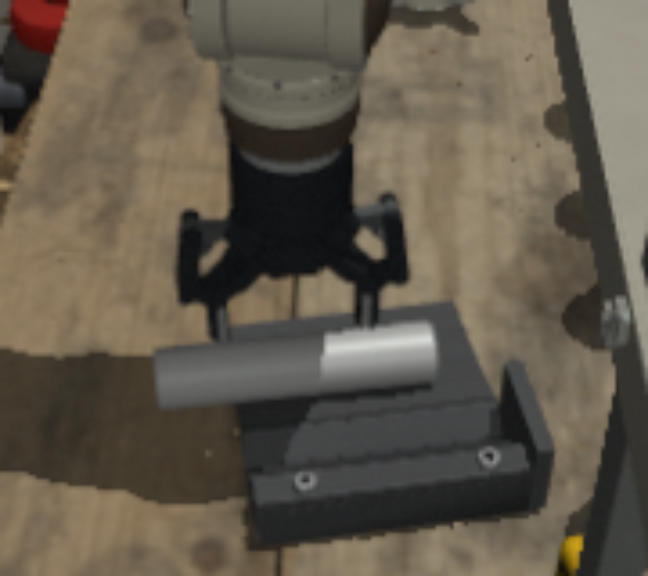

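Run:
```python
from fit import *
from scipy.spatial.transform import Rotation as Ro
np.set_printoptions(precision=4,suppress=True)
c=snap('wrist','w5.png'); o=bot.get_obs()
M=Ro.from_euler('xyz',o['tcp_rot'],degrees=True).as_matrix()
for a,b in [((216,263),(422,263)),((216,303),(424,303))]:
    o1,d1=ray(c,*a);o2,d2=ray(c,*b)
    D1=M.T@d1;D2=M.T@d2;O=M.T@(o1-o['ee_pos'])
    k=.0853/abs(D2[1]-D1[1])
    print(O,O+k*D1,O+k*D2)
c=snap('scene','c5.png');cv2.imwrite('pics/c5z.png',cv2.resize(c['color'][140:260,240:400,::-1],None,fx=5,fy=5))
print(o['time'],o['ee_pos'],o['wrist_force'])
```

```text
[ 0.0781  0.0004 -0.1238] [ 0.0081 -0.0415  0.0056] [0.0081 0.0438 0.0055]
[ 0.0781  0.0004 -0.1238] [-0.0068 -0.0411 -0.0009] [-0.0068  0.0442 -0.0009]
7.4 [ 0.5301 -0.0592  0.0334] [-0.9659  7.7725  5.1768]
```

View pics/c5z.png

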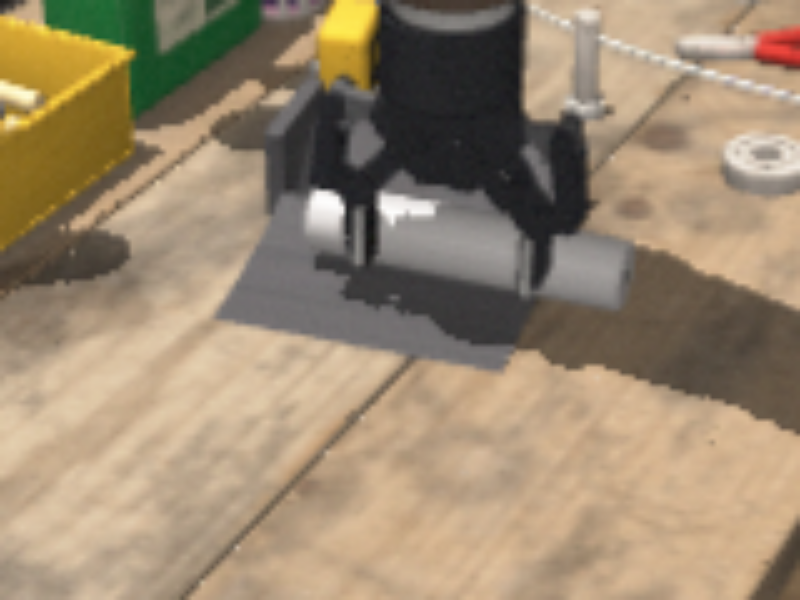

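View pics/w5.png

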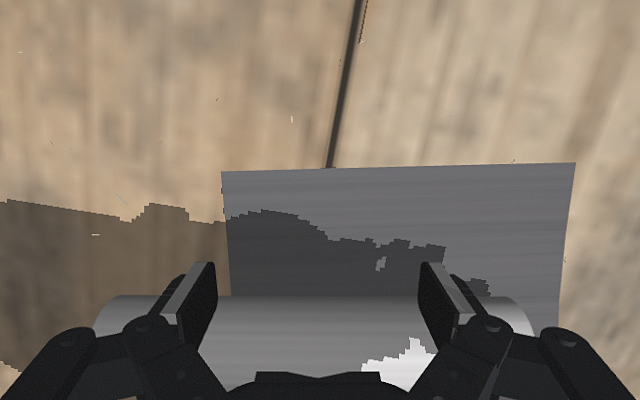

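Request:
servo_tool([
  [[8, 0, 8, 0, 0, 0], [6, 0, 9, 0, 0, 0], [0, 0, 0, 0, 0, 0], [0, 0, 0, 0, 0, 0], [0, 0, 0, 0, 0, 0]],
])

```text
time: 7.95
ee_pos: [0.527, -0.0456, 0.0153]
tcp_rot: [-180.0, 0.0, 99.6]
wrist_force: [-0.9, 0.8, 0.9]
opening: 0.0854
```

Run:
```python
from fit import *
np.set_printoptions(precision=4,suppress=True)
c=snap('side','s6.png');cv2.imwrite('pics/s6z.png',cv2.resize(c['color'][150:290,260:400,::-1],None,fx=4.2,fy=4.2,interpolation=cv2.INTER_CUBIC))
o=bot.get_obs();print(o['time'],o['ee_pos'],o['wrist_force'])
```

```text
8.0 [ 0.5271 -0.0456  0.0155] [ 0.577   1.1124 -1.3578]
```

View pics/s6z.png

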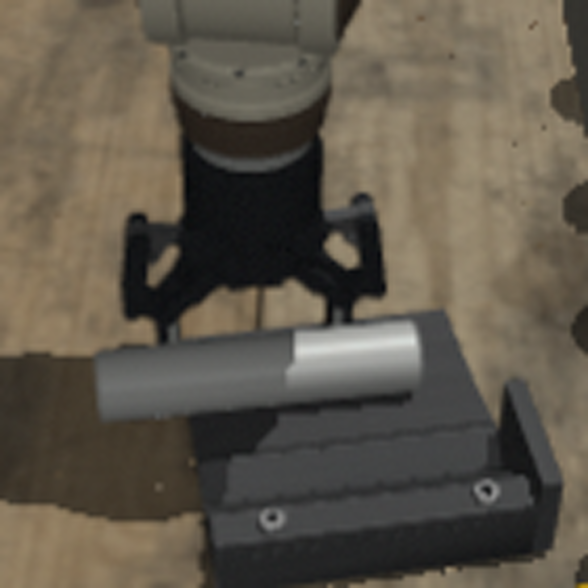

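Request:
servo_tool([
  [[-3, 0, -0.5, 0, 0, 0], [-4, 0, -0.5, 0, 0, 0], [-5, 0, -1, 0, 0, 0], [-5, 0, -1, 0, 0, 0], [-5, 0, -1, 0, 0, 0]],
])

```text
time: 8.5
ee_pos: [0.5313, -0.0668, 0.0203]
tcp_rot: [179.9, -0.1, 99.6]
wrist_force: [-1.7, 7.8, 5.0]
opening: 0.0854
```

Request:
servo_tool([
  [[-5, 0, -2, 0, 0, 0], [-5, 0, -2, 0, 0, 0], [-5, 0, -2.5, 0, 0, 0], [-5, 0, -3, 0, 0, 0], [-4, 0, -3, 0, 0, 0]],
])

```text
time: 9.0
ee_pos: [0.5352, -0.0906, 0.0328]
tcp_rot: [179.9, -0.1, 99.6]
wrist_force: [-1.3, 7.2, 4.9]
opening: 0.0852
```

Run:
```python
from fit import *
np.set_printoptions(precision=4,suppress=True)
c=snap('side','s7.png');cv2.imwrite('pics/s7z.png',cv2.resize(c['color'][150:290,260:400,::-1],None,fx=4.2,fy=4.2,interpolation=cv2.INTER_CUBIC))
o=bot.get_obs();print(o['time'],o['ee_pos'],o['wrist_force'])
```

```text
9.05 [ 0.5355 -0.0915  0.0333] [-0.1623  0.9736  0.4123]
```

View pics/s7z.png

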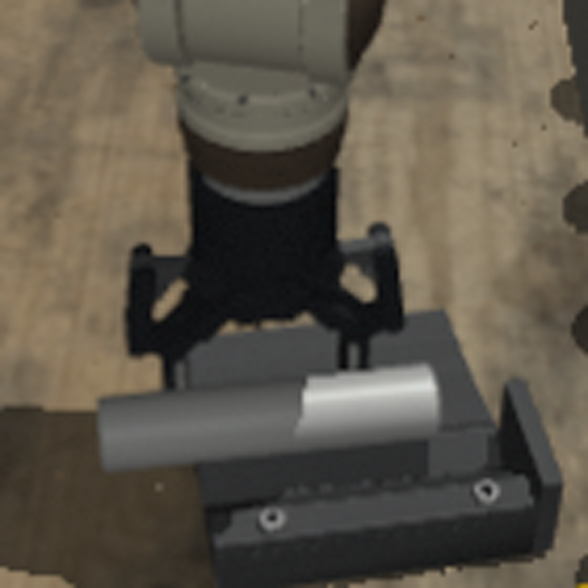

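Run:
```python
from fit import *
c=snap('scene','c7.png');cv2.imwrite('pics/c7z.png',cv2.resize(c['color'][140:230,260:400,::-1],None,fx=5.6,fy=5.6,interpolation=cv2.INTER_CUBIC))
```

```text
(no output)
```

View pics/c7z.png

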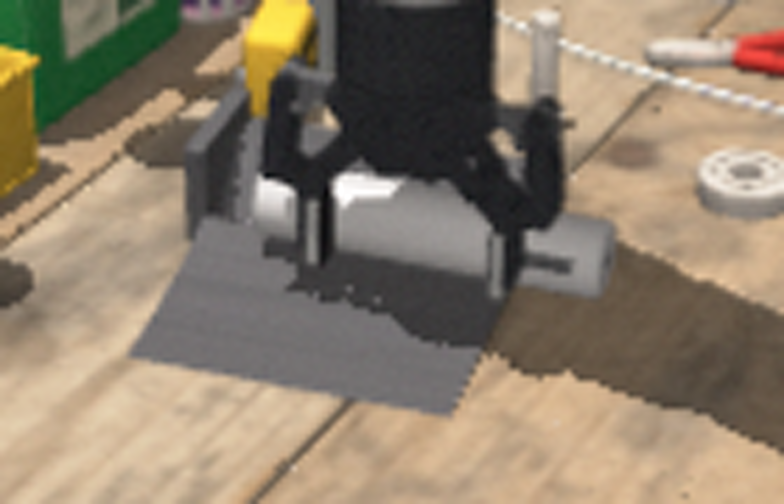

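Request:
servo_tool([
  [[-3, 0, -2, 0, 0, 0], [-4, 0, -2, 0, 0, 0], [-4, 0, -1, 0, 0, 0], [-3, 0, 0, 0, 0, 0], [0, 0, 0, 0, 0, 0]],
])

```text
time: 9.6
ee_pos: [0.5371, -0.1052, 0.0369]
tcp_rot: [-180.0, 0.0, 99.5]
wrist_force: [-0.1, 0.5, 0.1]
opening: 0.0856
```

Run:
```python
from fit import *
np.set_printoptions(precision=4,suppress=True)
c=snap('side','s8.png');cv2.imwrite('pics/s8z.png',cv2.resize(c['color'][150:290,260:400,::-1],None,fx=4.2,fy=4.2,interpolation=cv2.INTER_CUBIC))
o=bot.get_obs();print(o['time'],o['ee_pos'],o['wrist_force'])
```

```text
9.65 [ 0.5371 -0.105   0.0368] [ 0.0047  0.5423 -0.4028]
```

View pics/s8z.png

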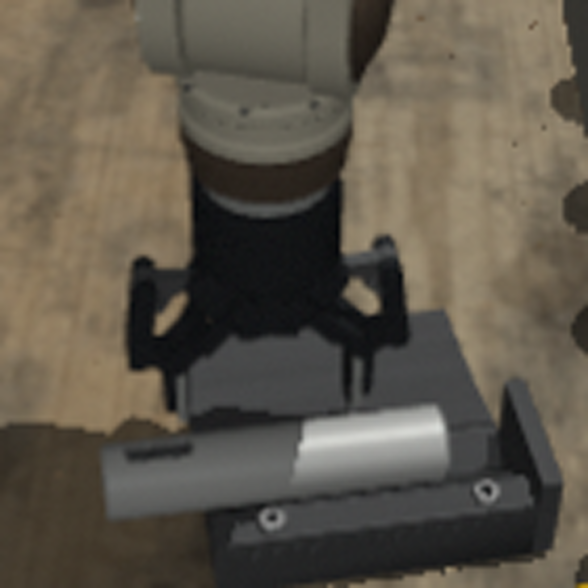

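Request:
servo_tool([
  [[10, 0, -10, 0, 0, 0], [5, 0, -20, 0, 0, 0], [0, 0, -30, 0, 0, 0], [0, 0, -30, 0, 0, 0], [0, 0, -10, 0, 0, -0.026]],
], gripper=85)

```text
time: 10.15
ee_pos: [0.5357, -0.0892, 0.1411]
tcp_rot: [179.7, 0.1, 101.1]
wrist_force: [0.2, -0.1, 0.3]
opening: 0.0848
```

Request:
servo_tool([
  [[0, -25, 0, 0, 0, 0], [0, -25, 0, 0, 0, 0], [0, -25, 0, 0, 0, 0], [0, -20, 0, 0, 0, 0], [0, 0, 0, 0, 0, 0]],
], gripper=0)

```text
time: 10.65
ee_pos: [0.4397, -0.1079, 0.1372]
tcp_rot: [-180.0, -0.0, 101.1]
wrist_force: [1.5, -0.2, 0.3]
opening: 0.0119
```

Run:
```python
from fit import *
np.set_printoptions(precision=4,suppress=True)
c=snap('wrist','w9.png')
c=snap('side','s9.png');cv2.imwrite('pics/s9z.png',cv2.resize(c['color'][200:300,260:400,::-1],None,fx=5.6,fy=5.6,interpolation=cv2.INTER_CUBIC))
o=bot.get_obs();print(o['time'],o['ee_pos'],o['tcp_rot'],o['wrist_force'],o['opening'])
```

```text
10.75 [ 0.4415 -0.1078  0.1372] [179.958    0.0114 101.0767] [-0.1995  0.8608  0.0769] -4.866732558765117e-05
```

View pics/s9z.png

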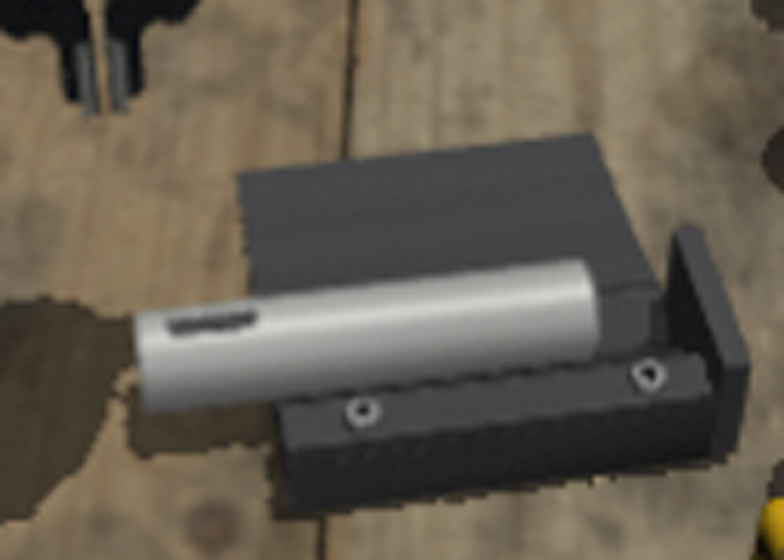

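View pics/w9.png

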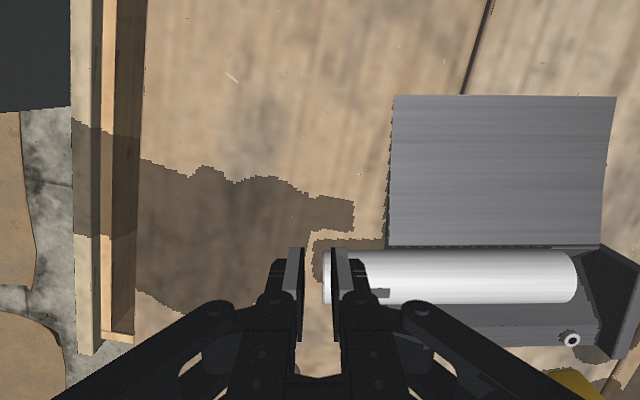

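Run:
```python
from fit import *
np.set_printoptions(precision=4,suppress=True)
p=np.array([0.5893,-0.1384,0.1932])
c=bot.camera('side')
z=np.array([[135,350],[150,412],[270,297],[450,274],[420,373],[520,360],[596,310],[597,340]])/5.6+[260,200]
s,f=fitshaft(c,z,(0.545,-0.147,.19),z=.0303);print(s,np.degrees(s[2]),f)
d=s[:2]-p[:2];ca,sa=np.cos(p[2]),np.sin(p[2]);print('blockframe',ca*d[0]+sa*d[1],-sa*d[0]+ca*d[1])
w=bot.camera('wrist')
q=[[-85,130,0],[80,130,0]]
print([proj(w,X) for X in T(p,q)])
e=bot.get_obs()['ee_pos'];d=e[:2]-p[:2];print('tcp blockframe',ca*d[0]+sa*d[1],-sa*d[0]+ca*d[1],e)
```

```text
[ 0.5419 -0.1472  0.2124] 12.168358826591422 [0.2178 0.313  0.6549 0.8129 0.586  0.4316 0.1375 0.0846]
blockframe -0.04822830884945025 0.00043904109056841327
[array([391.5008,  94.892 ]), array([614.6552,  97.1824])]
tcp blockframe -0.13867434418421554 0.05838613681124606 [ 0.442  -0.1077  0.1371]
```

Request:
servo_tool([
  [[-10, -15, 0, 0, 0, 0], [-20, -14, 0, 0, 0, 0], [-18, -10, 0, 0, 0, 0], [-10, 0, 10, 0, 0, 0], [0, 0, 20, 0, 0, 0]],
])

```text
time: 11.35
ee_pos: [0.4158, -0.1736, 0.1072]
tcp_rot: [179.9, 0.1, 101.0]
wrist_force: [0.4, -0.5, -0.5]
opening: -0.0
```

Request:
servo_tool([
  [[0, 0, 20, 0, 0, 0], [0, 0, 20, 0, 0, 0], [0, 0, 16, 0, 0, 0], [0, 0, 10, 0, 0, 0], [0, 0, 0, 0, 0, 0]],
])

```text
time: 11.85
ee_pos: [0.4139, -0.1718, 0.0393]
tcp_rot: [-179.9, -0.1, 101.1]
wrist_force: [-0.4, 0.8, -0.4]
opening: -0.0
```

Run:
```python
from fit import *
np.set_printoptions(precision=4,suppress=True)
p=np.array([0.5893,-0.1384,0.1932]);ca,sa=np.cos(p[2]),np.sin(p[2])
c=snap('side','s10.png');cv2.imwrite('pics/s10z.png',cv2.resize(c['color'][190:300,240:400,::-1],None,fx=5,fy=5,interpolation=cv2.INTER_CUBIC))
o=bot.get_obs();e=o['ee_pos'];d=e[:2]-p[:2];print('tcp blockframe',ca*d[0]+sa*d[1],-sa*d[0]+ca*d[1],e,o['time'],o['wrist_force'])
```

```text
tcp blockframe -0.17817405716635049 0.0005398986793300545 [ 0.4143 -0.1721  0.0405] 11.9 [0.4729 0.8634 0.3951]
```

View pics/s10z.png

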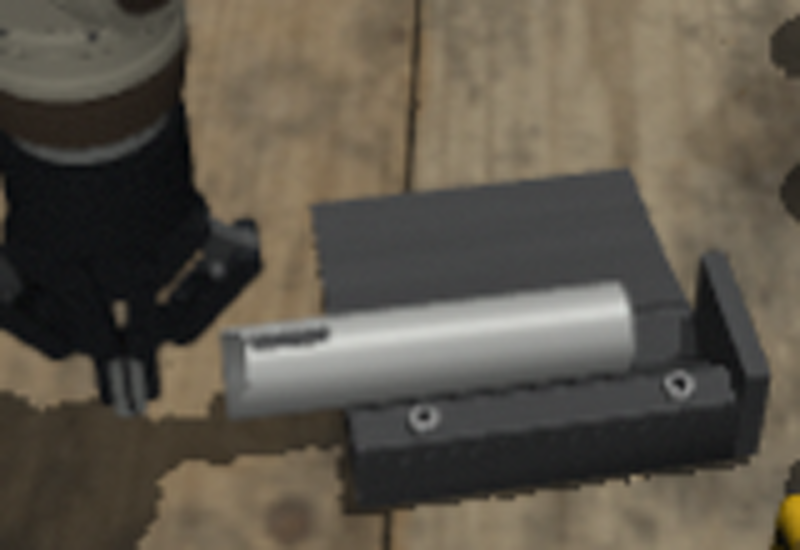

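Request:
servo_tool([
  [[0, 5, -2, 0, 0, 0], [0, 5, 0, 0, 0, 0], [0, 5, 0, 0, 0, 0], [0, 3, 0, 0, 0, 0], [0, 2, 0, 0, 0, 0]],
])

```text
time: 12.4
ee_pos: [0.4344, -0.1685, 0.0432]
tcp_rot: [180.0, 0.0, 101.1]
wrist_force: [-0.2, -0.4, 0.5]
opening: -0.0
```

Request:
servo_tool([
  [[0, 2, 0, 0, 0, 0], [0, 2, 0, 0, 0, 0], [0, 2, 0, 0, 0, 0], [0, 2, 0, 0, 0, 0], [0, 2, 0, 0, 0, 0]],
])

```text
time: 12.9
ee_pos: [0.4428, -0.1668, 0.043]
tcp_rot: [-179.9, 0.0, 101.0]
wrist_force: [-7.5, -1.7, 3.8]
opening: 0.0001
```

Request:
servo_tool([
  [[0, 2, 0, 0, 0, 0], [0, 2, 0, 0, 0, 0], [0, 2, 0, 0, 0, 0], [0, 2, 0, 0, 0, 0], [0, 2, 0, 0, 0, 0]],
])

```text
time: 13.4
ee_pos: [0.4525, -0.1649, 0.043]
tcp_rot: [-179.9, -0.0, 101.0]
wrist_force: [-7.4, -1.2, 4.5]
opening: 0.0001
```

Run:
```python
from fit import *
np.set_printoptions(precision=4,suppress=True)
p=np.array([0.5893,-0.1384,0.1932]);ca,sa=np.cos(p[2]),np.sin(p[2])
c=snap('side','s11.png');cv2.imwrite('pics/s11z.png',cv2.resize(c['color'][190:300,240:400,::-1],None,fx=5,fy=5,interpolation=cv2.INTER_CUBIC))
o=bot.get_obs();e=o['ee_pos'];d=e[:2]-p[:2];print('tcp blockframe',ca*d[0]+sa*d[1],-sa*d[0]+ca*d[1],e,o['time'],o['wrist_force'])
```

```text
tcp blockframe -0.13899867868553015 0.0002181451138876453 [ 0.4528 -0.1649  0.043 ] 13.45 [-6.718  -1.4113  3.435 ]
```

View pics/s11z.png

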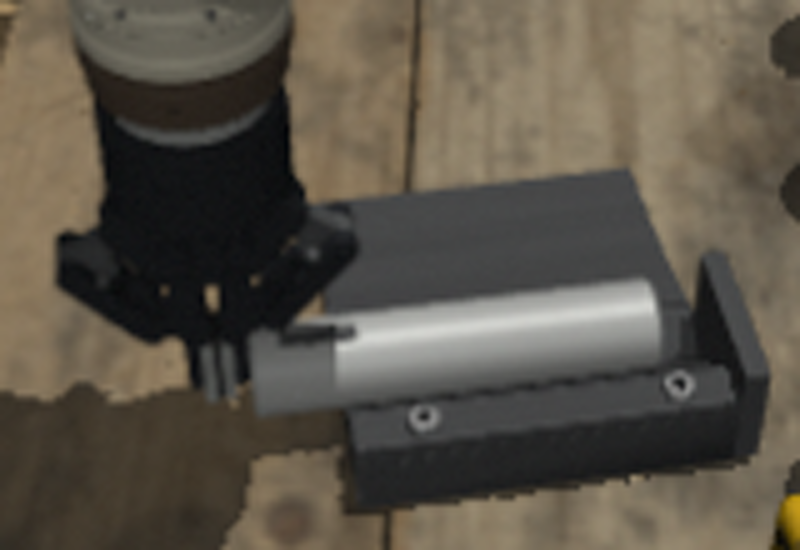

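Request:
servo_tool([
  [[0, 2, 0, 0, 0, 0], [0, 2, 0, 0, 0, 0], [0, 2, 0, 0, 0, 0], [0, 2, 0, 0, 0, 0], [0, 2, 0, 0, 0, 0]],
])

```text
time: 13.95
ee_pos: [0.4623, -0.163, 0.043]
tcp_rot: [-179.9, -0.0, 101.0]
wrist_force: [-7.8, -1.2, 5.2]
opening: 0.0
```

Request:
servo_tool([
  [[0, 2, 0, 0, 0, 0], [0, 2, 0, 0, 0, 0], [0, 2, 0, 0, 0, 0], [0, 1, 0, 0, 0, 0], [0, 1, 0, 0, 0, 0]],
])

```text
time: 14.45
ee_pos: [0.4701, -0.1615, 0.043]
tcp_rot: [-179.9, -0.0, 101.0]
wrist_force: [-7.5, -1.2, 4.9]
opening: 0.0001
```

Request:
servo_tool([
  [[0, 1, 0, 0, 0, 0], [0, 1, 0, 0, 0, 0], [0, 1, 0, 0, 0, 0]],
])

```text
time: 14.75
ee_pos: [0.473, -0.1609, 0.043]
tcp_rot: [-179.9, -0.0, 101.0]
wrist_force: [-9.2, -1.8, 6.0]
opening: 0.0
```

Run:
```python
from fit import *
np.set_printoptions(precision=4,suppress=True)
p=np.array([0.5893,-0.1384,0.1932]);ca,sa=np.cos(p[2]),np.sin(p[2])
c=snap('side','s12.png');cv2.imwrite('pics/s12z.png',cv2.resize(c['color'][190:300,240:400,::-1],None,fx=5,fy=5,interpolation=cv2.INTER_CUBIC))
o=bot.get_obs();e=o['ee_pos'];d=e[:2]-p[:2];print('tcp blockframe',ca*d[0]+sa*d[1],-sa*d[0]+ca*d[1],e,o['time'],o['wrist_force'])
```

```text
tcp blockframe -0.11825117315789893 0.00022675707469670472 [ 0.4732 -0.1609  0.043 ] 14.8 [-7.897  -2.1139  4.1737]
```

View pics/s12z.png

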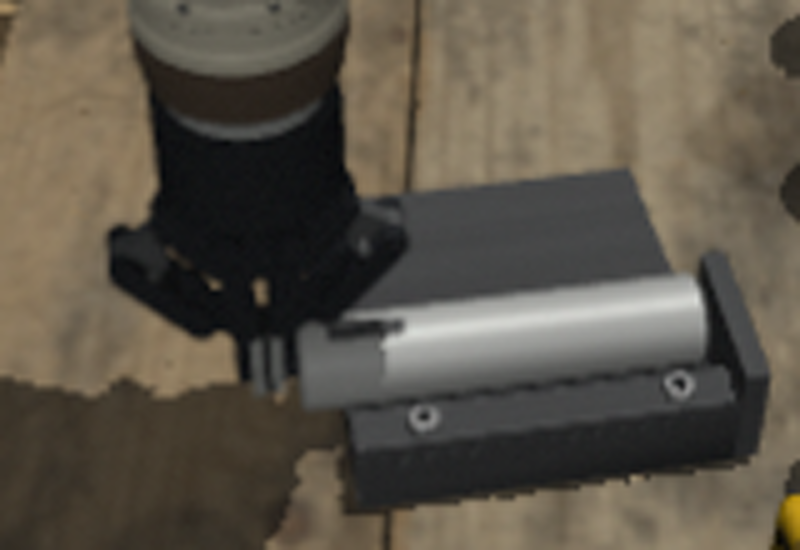

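Request:
servo_tool([
  [[0, 1, 0, 0, 0, 0], [0, 1, 0, 0, 0, 0]],
])

```text
time: 15.0
ee_pos: [0.475, -0.1605, 0.043]
tcp_rot: [-179.9, -0.0, 101.0]
wrist_force: [-8.3, -0.8, 5.2]
opening: -0.0003
```

Request:
servo_tool([
  [[0, 1, 0, 0, 0, 0], [0, 0.5, 0, 0, 0, 0]],
])

```text
time: 15.2
ee_pos: [0.4764, -0.1603, 0.043]
tcp_rot: [-179.8, -0.0, 101.0]
wrist_force: [-10.4, -1.7, 7.5]
opening: 0.0003
```

Request:
servo_tool([
  [[0, 0.5, 0, 0, 0, 0], [0, 0.5, 0, 0, 0, 0]],
])

```text
time: 15.4
ee_pos: [0.4764, -0.1602, 0.043]
tcp_rot: [-179.7, 0.0, 101.0]
wrist_force: [-15.3, -3.0, 9.3]
opening: 0.0001
```

Request:
servo_tool([
  [[0, -1, 0, 0, 0, 0], [0, -2, 0, 0, 0, 0], [0, -5, 0, 0, 0, 0], [0, -10, 0, 0, 0, 0], [0, -15, 0, 0, 0, 0]],
])

```text
time: 15.9
ee_pos: [0.4458, -0.1662, 0.043]
tcp_rot: [180.0, -0.0, 101.1]
wrist_force: [-0.6, 0.1, -0.8]
opening: 0.0005
```

Run:
```python
from fit import *
np.set_printoptions(precision=4,suppress=True)
c=snap('side','s13.png');cv2.imwrite('pics/s13z.png',cv2.resize(c['color'][200:300,270:400,::-1],None,fx=6,fy=6,interpolation=cv2.INTER_CUBIC))
o=bot.get_obs();print(o['ee_pos'],o['time'],o['wrist_force'])
```

```text
[ 0.4436 -0.1663  0.0428] 15.95 [ 0.8331 -0.8092 -0.1174]
```

View pics/s13z.png

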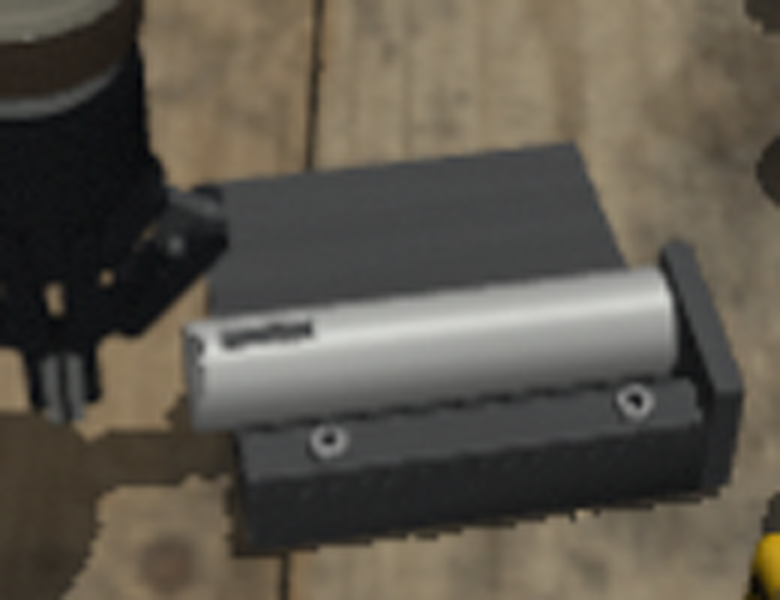

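Request:
servo_tool([
  [[0, -15, 0, 0, 0, 0], [0, 0, -30, 0, 0, 0], [0, 0, -30, 0, 0, 0], [10, 10, -30, 0, 0, 0], [20, 30, -30, 0, 0, 0]],
])

```text
time: 16.45
ee_pos: [0.464, -0.1326, 0.1647]
tcp_rot: [180.0, 0.0, 100.9]
wrist_force: [1.5, -0.4, 1.0]
opening: -0.0002
```

Request:
servo_tool([
  [[20, 30, -25, 0, 0, 0], [20, 30, 0, 0, 0, 0], [10, 30, 0, 0, 0, 0], [0, 10, 0, 0, 0, 0], [0, 0, 0, 0, 0, 0]],
])

```text
time: 16.95
ee_pos: [0.554, -0.0634, 0.1874]
tcp_rot: [-179.9, -0.0, 101.1]
wrist_force: [-1.9, -0.2, -0.7]
opening: -0.0001
```

Run:
```python
from fit import *
np.set_printoptions(precision=4,suppress=True)
p=np.array([0.5893,-0.1384,0.1932])
sx=T(p,(-10,0,30.3))[0]
for n in('wrist','side','scene'):
    c=snap(n,n+'14.png'); im=c['color'][:,:,::-1].copy()
    u,v=proj(c,sx).astype(int); big=cv2.resize(im,None,fx=4,fy=4,interpolation=cv2.INTER_CUBIC)
    if n!='scene': cv2.polylines(big,[((shull(c,[sx[0],sx[1],p[2]],.0303)+.5)*4).astype(int)],True,(0,255,0),1)
    x0,y0=max(0,4*u-390),max(0,4*v-290); cv2.imwrite('pics/f14_%s.png'%n,big[y0:y0+580,x0:x0+780])
o=bot.get_obs();print(o['ee_pos'],o['time'],o['wrist_force'])
```

```text
[ 0.5526 -0.0644  0.188 ] 17.1 [ 0.2325  0.341  -0.1784]
```

View pics/f14_wrist.png

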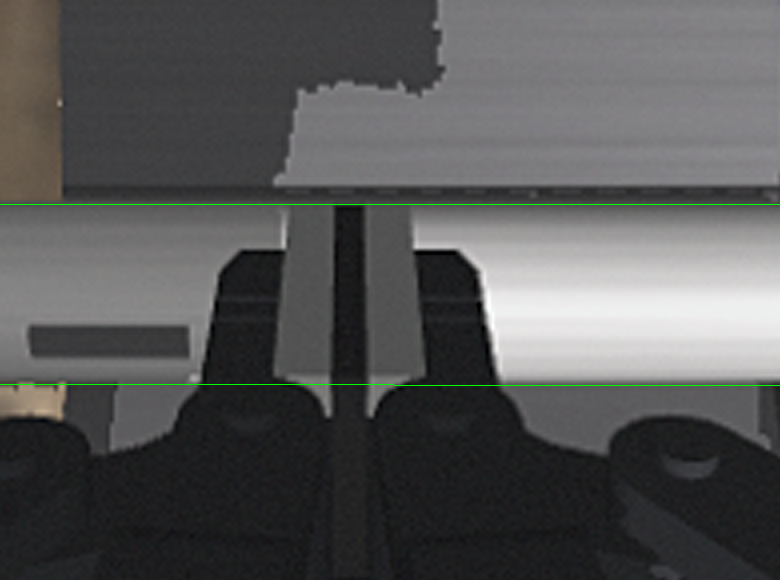

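View pics/f14_side.png

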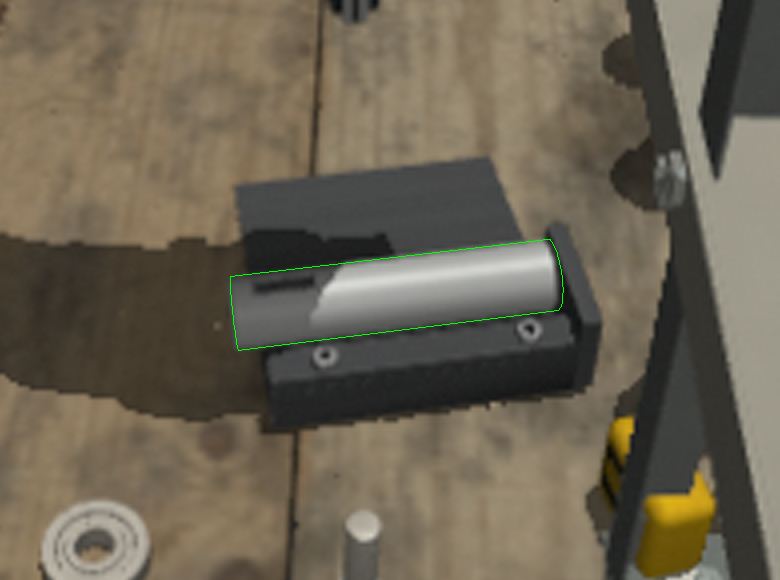

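View pics/f14_scene.png

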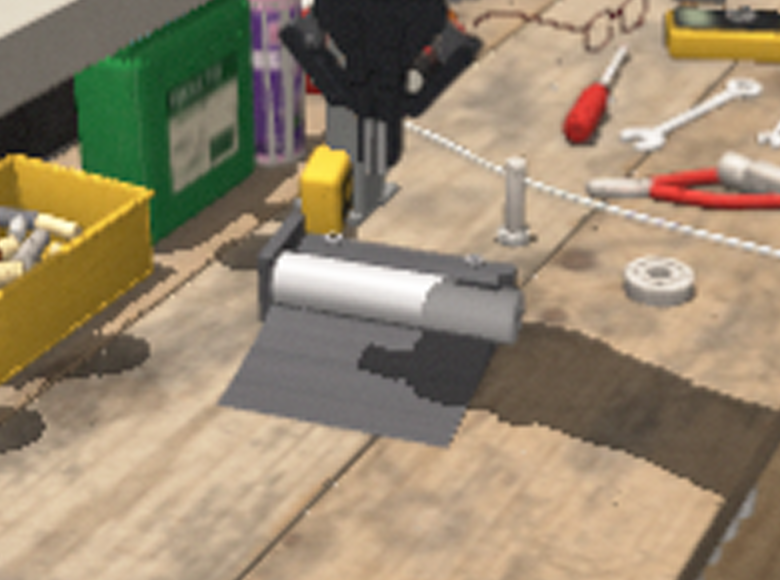

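Run:
```python
from fit import *
im=cv2.imread('pics/wrist14.png'); print(im.shape)
p=np.array([0.5893,-0.1384,0.1932]);c=bot.camera('wrist')
u,v=proj(c,T(p,(80,0,45))[0]).astype(int);print(u,v, proj(c,T(p,(80,0,50))[0]),proj(c,T(p,(78,0,50))[0]))
cv2.imwrite('pics/z14.png',cv2.resize(im[max(0,v-50):v+50,u-70:u+70],None,fx=5.5,fy=5.5,interpolation=cv2.INTER_CUBIC))
```

```text
(400, 640, 3)
434 276 [436.1939211 279.6540085] [433.86513021 279.66779941]
```

View pics/z14.png

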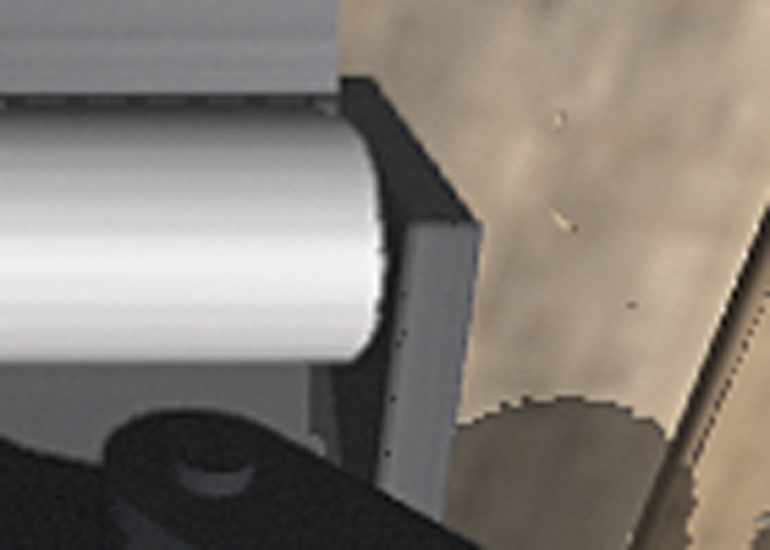

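```bash
python3 -c "
from workcell import bot
print(bot.get_obs()['time']); print(bot.job_done())"
```

```text
17.15
the job is handed in; nothing more can be done
None
```

The shaft blank rolled up the ramp, dropped into the groove, and was pushed by its near end until it met the stop plate. I handed the job in at 17.15 s of the 51 s allowed.

**Rolling:** I pushed the bar along its side with both open fingers. The force rose part-way up the ramp, so I let it roll back about 15 mm, lowered the fingers and pushed again. Just before the lip, the keyway was about where pure rolling would put it. I only judged that by eye, so a small slip during the force rise can't be ruled out.

**End push:** With the fingers shut, sliding took about 8 N. Over the last 1 mm of commanded travel the tool stopped advancing and the force rose to about 15 N, so I took that as contact with the stop. I backed off straight and then lifted clear.

**Last checks:**
- **Position:** The side picture matches the outline of a bar lying home in the groove.
- **Stop contact:** The wrist picture shows the bar's end about 1–2 mm short of the plate face. That is within the roughly 2 mm calibration error, and the force stall points to real contact.
- **Other objects:** The bearing and bolt stand where they were, and the arm never went near the tape, though I did not look at it again at the end.
- **Robot:** The gripper was about 17 cm above the bench with no force on the wrist.

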